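# Join two tubes on a dry-fit stand

### The arm

A 6-joint arm with a two-finger parallel gripper is mounted at the origin on the work surface. World frame = base frame: x ahead of the robot, y to its left, z up, the work surface at z = 0. Lengths are in mm, angles in rad, forces in N, time in s.
With the tool pointing down it reaches from about 275 to 750 mm from the base axis. Payload 10.2 kg.
Tool frame: the origin (TCP) lies midway between the tips of the shut fingers; the grasp point (between the pads) lies 19 mm behind it; z points along the fingers, y is the direction in which the jaws open and shut (so a half turn about z gives the same grasp; the last joint's range is limited). The gripper opens to 85 mm and grips with 20 to 120 N. Pads are 22 mm wide; open, the fingers measure 114 mm over their backs; the gripper's body (76 mm by 85 mm) begins 54 mm behind the grasp point. The pads swing forward as they close: fully open they stand 13 mm farther back than shut.
Start: joints at [0.911, 0.313, 1.498, -0, 1.331, -0.223], TCP at [222.11, 475.708, 206.894] pointing down, gripper open.
Joint ranges: [-2.94, 2.94], [-0.97, 2.17], [0.19, 2.56], [-1.23, 4.37], [0.02, 3.11], [-2.88, 2.88]. Speed limits (rad/s): [2.39, 2.39, 3.01, 3.14, 3.14, 3.14].

### API

Orientations are given as a unit quaternion [w, x, y, z].
In Python, from rig import sense, capture, finish_job, search_frame, trace gives the robot as it stands.
- The arm moves only by the tool arm_command, never from a script. Its argument "steps" is one flat list of numbers, 5 for each row, row after row: the shift along the world's x, y, z in units of 50 mm (1.0 is 50 mm), then the turn about the world's z in units of 5 degrees (1.0 is 5 degrees), then the opening in per cent of the stroke, from 0 (shut) to 100 (fully open). In form: [dx, dy, dz, twist, fingers, dx, dy, dz, twist, fingers, ...]. A call has 1 to 5 rows; each row shifts and turns the commanded pose from where the row before left it; what a row does not reach is not made up. A row lasts 1/8 s, in which the tool goes at most 62.5 mm and 10.7 degrees, less where a joint would pass 70% of its speed; a pose out of reach is approached as far as the arm can. A call is refused whole if a number of a shift passes 1 or a number of a turn 1, either way. A call with a gripper value outside its range is refused whole. The fingers move at their own pace and stop on an object; "grip_force" is the grip in N (left out, the last holds). Time passes only in rows, so rows that do not move let the fingers close. It gives the time, the measured TCP pose, the force and the opening at its end, in the units of the state.
- sense(): the state, without advancing time (a new reading comes with each control period).
- capture(name): name is "side" or "top" or "wrist"; returns a dict with "frame" (400x640x3 uint8, blue, green, red), "fov_y" (degrees; the focal length in pixels is half the picture's height over the tangent of half this angle, whatever the lens; pixels are square), "cx", "cy" (the principal point, pixels), "extrinsics" (4x4, takes a point from world to camera coordinates). Camera axes: x right, y down, z forward; pixel columns grow to the right and rows downward; lengths in mm; the calibration is good to about 2 mm. A picture is of the moment at which its call begins. There is no depth.
- finish_job(): hands the job in, once; it reports no verdict.
Trained networks look in a picture, given as the dict that the camera call returned (one of the last four; its "shot" number tells which), for a name from the list of things; names that differ only in an ending like _2 or _b are one class to them, and where a whole thing is asked for, a point or a joint stands for the part that bears it (a point fixed in the world has none). Each returns a list of dicts, best first, with "score" (0 to 1); they miss things now and then, are a little off and sometimes report something else, mostly with a low value. They report only what shows in the picture. A call takes as long as a camera call. They do not tell look-alikes from the thing itself.
- search_frame(picture, target): "point" ([x, y, z] in mm, in world coordinates, good to about 4 mm: the middle of the surface that is visible of it).
- trace(picture, target): "mask" (400x640 bool, what is visible of it).
The state is a dict: "time_s": time; "joints": joint angles; "dq": joint speeds; "tau": joint torques, N m; "eef_pos": TCP position; "ee_rot": TCP orientation; "force": force on the tool from outside, world axes, zero at the start; "wrist_torque": the same for the moment, N m; "grip_width": opening from 0.0 (shut) to 1.0 (fully open).
Only numpy, scipy, OpenCV 4.12 (cv2) and the standard library are available. Lean on these libraries where they do the work, as an engineer would, in place of code of your own. Each camera call takes 0.05 s, during which the arm holds its last target. There are 200 camera calls.

### The job

Take the yellow protective cap off the pin of the green stand and set it down upright in the blue tray. Then build the column on the stand, one part at a time and in this order: the bare steel tube over the pin, the brass coupling into that tube, and last the short red tube over the coupling, each fully home and standing straight. Knock nothing over and leave the big nut and the tin can where they are.

Things in the scene. Friction and masses are not known exactly. Their poses are not given: they have to be found in the camera images.
- stand: Green steel stand fixed to the bench: plate 110 x 110 x 20 mm with an upright steel pin in its middle, 32 mm in diameter and 25 mm high above the plate (top 45 mm above the bench; rim bevelled 4 mm). Origin: centre of the plate's underside, on the bench, under the pin; z up along the pin, x and y along the plate's edges. It does not move. At the start the yellow cap hides the pin.
- tray: Square blue plastic tray fixed to the bench, 150 x 150 mm outside, 20 mm high, open on top; walls and floor 5 mm thick. Origin: centre of its underside, on the bench; x and y along its sides, z up.
- pin_cap: Yellow round plastic protective cap, 45 mm in diameter and 45 mm high, a cup turned mouth down (bore 38 mm, 33 mm deep; closed flat top 12 mm thick), 40 g, loose. At the start it stands mouth down over the pin, its rim on the stand's plate, and simply lifts off. Origin: centre of its lower rim; z up to the closed top.
- long_tube: Bare steel tube, open at both ends, outside diameter 50 mm, bore 40 mm, 80 mm long, about 0.4 kg, standing upright on the bench. Origin: centre of its lower end; z along its axis, up. Both ends are alike.
- coupling: Brass coupling, 60 mm high, about 0.35 kg: a round collar 52 mm in diameter and 24 mm thick (from 18 to 42 mm above the origin) with a spigot 32 mm in diameter and 18 mm long below and another like it above (ends bevelled 4 mm). It stands upright on its lower spigot. Origin: centre of the lower spigot's end; z up along the axis. Both ways up are alike. Seated, its collar rests on the steel tube's upper end with the lower spigot inside the tube.
- short_tube: Short tube painted red, open at both ends, outside diameter 50 mm, bore 40 mm, 50 mm long, about 0.27 kg, standing upright on the bench. Origin: centre of its lower end; z along its axis, up. Both ends are alike. Seated, it stands on the coupling's collar around the upper spigot.
- nut: Bystander: a big dark steel hexagon nut lying flat, 54 mm across corners, 24 mm high, loose. Origin: centre of its underside. To be left alone.
- can: Bystander: a tin can with a whitish paper label, 50 mm in diameter and 120 mm high, standing loose. Origin: centre of its underside. To be left alone.
Mind the look-alikes: they are no part of the job. Of the things shaped like the long_tube, the steel one is meant.

How it is judged (in metres and radians):
On the way, in this order (a step that is already met when the one before it is completed fails the run):
1. the yellow cap stands upright in the tray, let go (x of pin_cap in the frame of tray between -0.055 and 0.055 m and y of pin_cap in the frame of tray between -0.055 and 0.055 m and z of pin_cap in the frame of tray between 0.001 and 0.01 m and angle between pin_cap's own z axis and vertical below 0.08 rad and linear speed of pin_cap below 0.03 m/s and contact force between pin_cap and the fingers below 0.05 N), for 0.2 s.
2. the bare steel tube stands fully down over the stand's pin, let go (z of long_tube in the frame of stand between 0.016 and 0.025 m and horizontal distance between long_tube and stand below 0.01 m and angle between long_tube's own z axis and vertical below 0.08 rad and linear speed of long_tube below 0.03 m/s and contact force between long_tube and the fingers below 0.05 N), for 0.2 s.
3. the coupling is fully home in the steel tube, let go (z of long_tube in the frame of stand between 0.016 and 0.025 m and horizontal distance between long_tube and stand below 0.01 m and angle between each of long_tube, coupling's own z axis and vertical below 0.08 rad and linear speed of each of long_tube, coupling below 0.03 m/s and z of coupling in the frame of long_tube between 0.057 and 0.067 m and horizontal distance between coupling and long_tube below 0.01 m and contact force between coupling and the fingers below 0.05 N), for 0.2 s.
4. the red tube is fully home over the coupling, let go (z of long_tube in the frame of stand between 0.016 and 0.025 m and horizontal distance between long_tube and stand below 0.01 m and angle between each of long_tube, coupling, short_tube's own z axis and vertical below 0.08 rad and linear speed of each of long_tube, coupling, short_tube below 0.03 m/s and z of coupling in the frame of long_tube between 0.057 and 0.067 m and horizontal distance between coupling and long_tube below 0.01 m and z of short_tube in the frame of coupling between 0.037 and 0.047 m and horizontal distance between short_tube and coupling below 0.01 m and contact force between short_tube and the fingers below 0.05 N), for 0.2 s.
At the end, for the whole second after the job is handed in: Cap mouth down on the tray floor, centre within 55 mm of its middle each way; steel tube on the stand, coupling on it, red tube on top, each within 10 mm sideways of the part beneath and 5 mm in height of fully home; all upright within 0.08 rad, released and at rest (all of step 1 and all of step 4 and contact force between each of long_tube, coupling and the fingers below 0.05 N); the robot touches nothing.
It fails at once if a part or the can is knocked over (tilted more than 0.8 rad) (angle between any of pin_cap, long_tube, coupling, short_tube, can, nut's own z axis and vertical above 0.8 rad).
It fails at once if the nut or the can is moved more than 30 mm (distance of any of nut, can from where it was at the start of the episode above 0.03 m).
It also fails if it takes over 115 s, if anything falls off the work surface, if the arm or the gripper's body presses on something with over 40 N, if the wrist force passes 120 N, or if a joint passes its speed limit or range.

## Working session

There is one attempt and no reset: what is moved stays moved. The work goes in short steps, Python scripts to look and compute and a tool call to move; the robot and the scene stay as the last step left them, time stands still between calls to the robot, and variables do not carry over. Pictures are saved under pics/ and viewed, on a budget of 14 in all, crops included, one or two more only if the job needs it, and the job is handed in when it is done.

Besides the shell and the picture viewer there is one more tool, called after "Emit:" in YAML: its name, and indented under it one key for each argument. arm_command: Moves the arm, as the interface text tells. Its arguments: {"type":"object","properties":{"steps":{"type":"array"},"grip_force":{"type":"number"}},"required":["steps"]}

```bash
mkdir -p pics; ls
cat > h.py <<'E'
from rig import sense, capture, finish_job, search_frame, trace
import numpy as np, cv2
def f(p): return p['frame'].shape[0]/2/np.tan(np.radians(p['fov_y'])/2)
def proj(p,X):
    c=p['extrinsics']@np.r_[X,1]; return np.array([p['cx']+f(p)*c[0]/c[2],p['cy']+f(p)*c[1]/c[2]])
def ray(p,uv,z):
    E=p['extrinsics'];R=E[:3,:3];o=-R.T@E[:3,3]
    d=R.T@np.array([(uv[0]-p['cx'])/f(p),(uv[1]-p['cy'])/f(p),1]); return o+d*(z-o[2])/d[2]
E
python3 - <<'E'
from h import *
ims=[]
for n in ['top','side']:
    p=capture(n); cv2.imwrite(f'pics/{n}0.png',p['frame'])
    print(n,p['fov_y'],p['cx'],p['cy'],np.round(p['extrinsics'],3).tolist())
    for t in ['stand','tray','pin_cap','long_tube','coupling','short_tube','nut','can']:
        r=search_frame(p,t)
        print(t,[(np.round(q['point']).tolist(),round(q['score'],2),np.round(proj(p,q['point'])).tolist()) for q in r])
print(sense())
E
```

```text
pics
top 46.72650511447733 320.57711653599097 201.77288991830682 [[0.012, -1.0, 0.004, -18.778], [-0.993, -0.013, -0.118, 571.944], [0.118, -0.003, -0.993, 976.683], [0.0, 0.0, 0.0, 1.0]]
stand [([598.0, -76.0, 17.0], 0.85, [350.0, 191.0]), ([600.0, -307.0, 41.0], 0.16, [456.0, 190.0])]
tray [([464.0, 103.0, 8.0], 0.8, [268.0, 251.0]), ([429.0, 312.0, 22.0], 0.52, [171.0, 266.0])]
pin_cap []
long_tube [([443.0, -158.0, 70.0], 0.92, [391.0, 262.0]), ([462.0, -242.0, 62.0], 0.69, [430.0, 254.0])]
coupling [([596.0, -307.0, 40.0], 0.82, [456.0, 192.0])]
short_tube [([590.0, 224.0, 36.0], 0.93, [213.0, 192.0])]
nut [([429.0, 308.0, 25.0], 0.98, [172.0, 266.0])]
can [([719.0, 106.0, 119.0], 0.73, [264.0, 124.0])]
side 46.951368115108366 317.1275405292155 202.19349203535305 [[-0.999, -0.045, -0.018, 605.298], [-0.011, 0.568, -0.823, 40.979], [0.047, -0.822, -0.567, 1029.05], [0.0, 0.0, 0.0, 1.0]]
stand [([602.0, -43.0, 15.0], 0.84, [320.0, 201.0])]
tray [([462.0, 104.0, 7.0], 0.9, [383.0, 245.0])]
pin_cap [([602.0, -66.0, 50.0], 0.61, [320.0, 184.0])]
long_tube [([467.0, -224.0, 57.0], 0.9
[... 437 characters left out ...]
.0], 0.81, [250.0, 224.0])]
{'time_s': 0.9, 'joints': array([ 9.10616785e-01,  3.12892009e-01,  1.49767326e+00,  1.00850784e-05,
        1.33100705e+00, -2.23377616e-01]), 'dq': array([ 0.0020312 , -0.00102988,  0.0024626 ,  0.00022644,  0.00026957,
        0.00014475]), 'tau': array([ 1.28335210e-03, -4.12162185e+01, -2.59905428e+01, -7.19450918e-05,
        3.79848561e-04, -3.74718206e-05]), 'eef_pos': array([222.10531116, 475.72055419, 206.90834326]), 'ee_rot': array([-8.08411052e-08,  2.16670017e-01,  9.76244899e-01,  1.12857389e-05]), 'force': array([-0.35794292,  0.26936647, -0.0144129 ]), 'wrist_torque': array([-0.00401707,  0.01605846,  0.03492937]), 'grip_width': 0.9996763619406716}
```

View pics/side0.png

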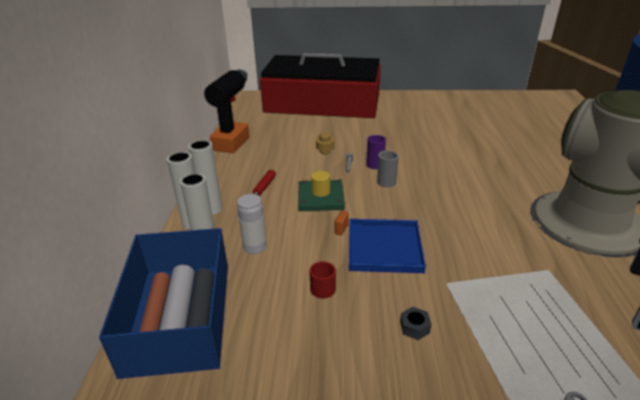

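Run:
```python
import cv2
a=cv2.imread('pics/side0.png')[110:215,300:450];b=cv2.imread('pics/top0.png')[170:290,330:480]
cv2.imwrite('pics/c1.png',cv2.hconcat([cv2.resize(a,(400,280)),cv2.resize(b,(400,280),interpolation=2)]))
```

```text
(no output)
```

View pics/c1.png

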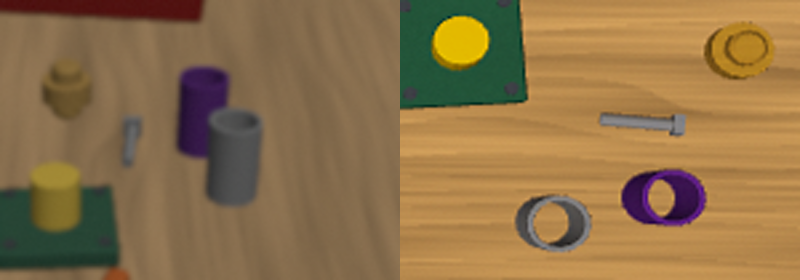

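View pics/top0.png

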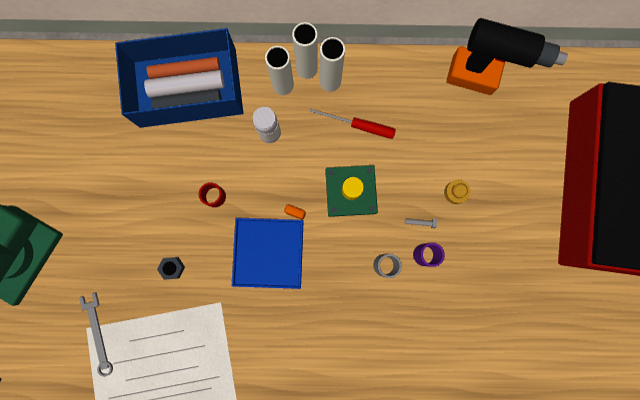

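The top camera shows two tubes shaped like the long tube: a grey one at (388,265) and a purple one at (429,254). In the side picture they are at (387,168) and (376,152). The grey one fits "bare steel", and the enlarged crop confirms it is unpainted metal and the other is painted purple. The yellow cap is at (352,188), the coupling at (457,191), the red tube at (212,195), the tray at (268,253), the can at (266,124) and the nut at (171,267). Next I'll refine the positions by silhouette fit.

```bash
cat >> h.py <<'E'
from scipy.optimize import least_squares
PR=dict(pin_cap=[(22.5,0),(22.5,45)],long_tube=[(25,0),(25,80)],short_tube=[(25,0),(25,50)],
 coupling=[(16,0),(16,18),(26,18),(26,42),(16,42),(16,60)],can=[(25,0),(25,120)],nut=[(25.5,0),(25.5,24)])
A=np.linspace(0,2*np.pi,72)
def hull_c(pts):
    h=cv2.convexHull(np.float32(pts)); m=cv2.moments(h); return np.array([m['m10'],m['m01']])/m['m00'],h
def model(p,pr,x,y,z0): return hull_c([proj(p,[x+r*np.cos(a),y+r*np.sin(a),z+z0]) for r,z in pr for a in A])
def locate(p,pr,mask,g,z0=0):
    c0,h=hull_c(np.argwhere(mask)[:,::-1]); 
    s=least_squares(lambda q:model(p,pr,q[0],q[1],z0)[0]-c0,g,diff_step=1e-4)
    return s.x, cv2.contourArea(h)/cv2.contourArea(model(p,pr,*s.x,z0)[1])
def biggest(m,uv=None):
    n,l,s,c=cv2.connectedComponentsWithStats(m.astype(np.uint8))
    return l==1+np.argmax(s[1:,4])
def box(cx,cy,th,a,z):
    c,s=np.cos(th),np.sin(th); return np.array([[cx+c*i*a-s*j*a,cy+s*i*a+c*j*a,z] for i,j in((1,1),(-1,1),(-1,-1),(1,-1))])
def square(p,mask,g,a,z):
    "fit a square of half side a at heights z: all corners' hull vs mask minAreaRect via IoU"
    m=cv2.fillConvexPoly(np.zeros(mask.shape,np.uint8),cv2.convexHull(np.int32(np.argwhere(mask)[:,::-1])),1)
    M=cv2.GaussianBlur(m.astype(np.float32),(0,0),2)
    def cost(q):
        h=cv2.convexHull(np.float32([proj(p,X) for zz in z for X in box(q[0],q[1],q[2],a,zz)]))
        t=np.zeros(mask.shape,np.uint8);cv2.fillConvexPoly(t,np.int32(h*16),1,lineType=8,shift=4)
        return ((cv2.GaussianBlur(t.astype(np.float32),(0,0),2)-M)**2).sum()
    from scipy.optimize import minimize
    return minimize(cost,[*g,0],method='Nelder-Mead',options=dict(initial_simplex=[[*g,0],[g[0]+8,g[1],0],[g[0],g[1]+8,0],[*g,.08]],maxiter=250))
E
python3 - <<'E'
from h import *
G=dict(pin_cap=(597,-76,20),long_tube=(443,-158,0),short_tube=(590,224,0),coupling=(597,-307,0),can=(719,106,0),nut=(429,310,0))
for n in ['top','side']:
    p=capture(n); hsv=cv2.cvtColor(p['frame'],cv2.COLOR_BGR2HSV)
    for t,g in G.items():
        for r in trace(p,t)[:2]:
            m=biggest(r['mask'])
            try: x,k=locate(p,PR[t],m,g[:2],g[2]); print(n,t,round(r['score'],2),np.round(x,1),'area',round(k,2))
            except Exception as e: print(n,t,e)
    for t,g,a,z in(('stand',(598,-76),55,(0,20)),('tray',(464,103),75,(0,20))):
        r=trace(p,t)
        if r: s=square(p,biggest(r[0]['mask']),g,a,z); print(n,t,round(r[0]['score'],2),np.round(s.x,3),round(s.fun,1))
E
```

```text
top pin_cap 0.6 [602.8 -78.7] area 0.85
top pin_cap 0.36 [741.2 110.3] area 1.65
top long_tube 0.57 [ 461.1 -242.5] area 0.97
top short_tube 0.55 [586.9 228. ] area 0.84
top short_tube 0.38 [746.3 112. ] area 1.32
top coupling 0.88 [ 599.9 -310.6] area 0.95
top can 0.73 [734.2 106. ] area 0.93
top nut 0.66 [425.3 315. ] area 0.91
top stand 0.63 [ 6.01602e+02 -7.88390e+01  7.00000e-02] 4.0
top tray 0.8 [ 4.61344e+02  1.03636e+02 -2.80000e-02] 13.8
side pin_cap 0.92 [599.8 -78.4] area 0.87
side long_tube 0.88 [ 461.7 -251.1] area 0.71
side long_tube 0.8 [ 435.5 -153.6] area 0.9
side short_tube 0.82 [584.2 229.4] area 0.95
side coupling 0.67 [ 597.5 -308. ] area 0.82
side can 0.87 [732.8 108.8] area 0.93
side stand 0.56 [ 5.99766e+02 -8.01320e+01  4.70000e-02] 22.2
side tray 0.94 [ 4.59713e+02  1.05458e+02 -3.30000e-02] 23.2
```

Emit:
arm_command:
  steps: [0.58,-0.85,0,-1,100,0.58,-0.85,0,-1,100,0.58,-0.85,0,-1,100,0.58,-0.85,0,-1,100,0.58,-0.85,0,-1,100]
  grip_force: 40

```text
time_s: 2.42
eef_pos: [367.9, 261.8, 207.1]
ee_rot: [0.0, 0.424, 0.906, 0.0]
force: [0.6, 0.1, -0.2]
grip_width: 1.002
```

Emit:
arm_command:
  steps: [0.58,-0.85,0,-1,100,0.58,-0.85,0,-1,100,0.58,-0.85,0,-1,100,0.58,-0.85,0,-1,100,0.58,-0.85,0,-1,100]

```text
time_s: 3.05
eef_pos: [512.9, 49.1, 207.0]
ee_rot: [0.0, 0.61, 0.792, 0.0]
force: [0.3, 0.9, -0.2]
grip_width: 1.0
```

Emit:
arm_command:
  steps: [0.58,-0.85,0,-1,100,0.58,-0.85,0,-1,100,0.58,-0.85,0,-1,100,0,0,0,0,100]

```text
time_s: 3.55
eef_pos: [599.9, -79.6, 205.8]
ee_rot: [-0.0, 0.709, 0.705, -0.0]
force: [-0.6, 0.5, -0.1]
grip_width: 1.003
```

Run:
```python
from h import *
p=capture('wrist'); cv2.imwrite('pics/w1.png',p['frame'])
print(sense()['eef_pos'],sense()['joints'].round(2))
for r in trace(p,'pin_cap')[:1]:
    print(r['score'],locate(p,PR['pin_cap'],biggest(r['mask']),(600,-79),20))
for r in trace(p,'stand')[:1]: print(r['score'],square(p,biggest(r['mask']),(600,-79),55,(0,20)).x, r['mask'].any(0).nonzero()[0][[0,-1]],r['mask'].any(1).nonzero()[0][[0,-1]])
print(proj(p,[601,-79,65]))
```

```text
[599.26101264 -77.77375305 206.14530255] [-0.32  0.49  1.24  0.    1.41 -0.32]
0.81 (array([601.91763431, -79.06361576]), 0.9507637415421265)
0.55 [ 6.01864581e+02 -7.84602916e+01  6.38432726e-02] [272 362] [126 216]
[317.95125344 181.33752158]
```

View pics/w1.png

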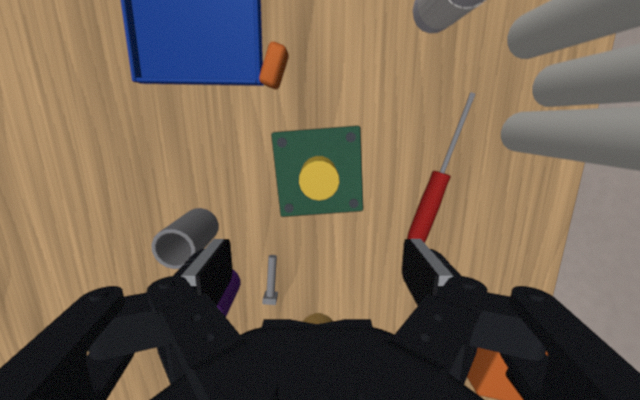

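The wrist picture shows the yellow cap at (319,178) on the green plate, midway between the open fingers and with nothing in their way. The fits agree within about 1 mm: stand at (602,-78.5), cap at (602,-79). I'll go down now.

Emit:
arm_command:
  steps: [0.05,-0.03,-0.9,0,100,0,0,-0.9,0,100,0,0,-0.9,0,100,0,0,-0.5,0,100,0,0,-0.3,0,100]

```text
time_s: 4.32
eef_pos: [601.1, -77.2, 31.2]
ee_rot: [-0.0, 0.707, 0.707, -0.0]
force: [-0.0, 0.3, 0.9]
grip_width: 1.004
```

Emit:
arm_command:
  steps: [0,0,0,0,40,0,0,0,0,35,0,0,0,0,35,0,0,0,0,35,0,0,0,0,35]
  grip_force: 30

```text
time_s: 4.95
eef_pos: [602.3, -78.4, 33.6]
ee_rot: [0.001, 0.707, 0.707, 0.001]
force: [-1.2, 1.8, 6.6]
grip_width: 0.507
```

Emit:
arm_command:
  steps: [0,0,0,0,30,0,0,0,0,20,0,0,0,0,20]

```text
time_s: 5.32
eef_pos: [602.3, -78.4, 33.6]
ee_rot: [0.001, 0.707, 0.707, 0.001]
force: [-2.0, 0.8, 5.8]
grip_width: 0.506
```

Emit:
arm_command:
  steps: [0,0,0.6,0,20,0,0,0.9,0,20,-0.3,0.4,0.5,0,20,-0.55,0.7,0,0,20,-0.55,0.7,0,0,20]

```text
time_s: 5.95
eef_pos: [531.0, 12.5, 132.8]
ee_rot: [0.001, 0.707, 0.707, 0.001]
force: [0.4, 0.5, -0.6]
grip_width: 0.503
```

Emit:
arm_command:
  steps: [-0.55,0.7,0,0,20,-0.55,0.7,0,0,20,-0.33,0.46,0,0,20,0,0,-0.9,0,20,0,0,0,0,20]

```text
time_s: 6.58
eef_pos: [458.6, 104.9, 85.8]
ee_rot: [-0.002, 0.707, 0.707, -0.001]
force: [0.4, -0.7, -0.5]
grip_width: 0.505
```

Emit:
arm_command:
  steps: [0,0,-0.6,0,20,0,0,-0.4,0,20,0,0,-0.25,0,20,0,0,-0.06,0,20,0,0,0,0,20]

```text
time_s: 7.2
eef_pos: [460.7, 104.7, 22.1]
ee_rot: [0.0, 0.707, 0.707, 0.0]
force: [0.3, -0.3, -0.4]
grip_width: 0.498
```

Run:
```python
from h import *
p=capture('side'); cv2.imwrite('pics/s2.png',cv2.resize(p['frame'][130:320,240:480],(720,570),interpolation=2))
s=sense(); print(s['eef_pos'],s['force'],s['grip_width'])
```

```text
[460.67075697 104.66881638  22.19973275] [-0.38437141  0.82953268 -0.15354155] 0.500124164235646
```

View pics/s2.png

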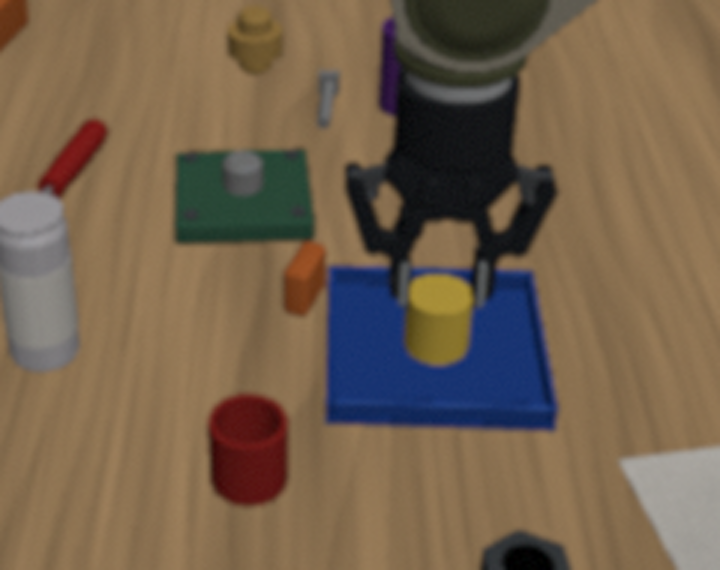

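The cap (crop 440,320) hangs upright over the tray floor, and the pin at (243,172) is now bare. I'll lower the last few mm and release.

Emit:
arm_command:
  steps: [0,0,-0.06,0,20,0,0,0,0,20,0,0,0,0,20]

```text
time_s: 7.62
eef_pos: [460.4, 104.7, 18.6]
ee_rot: [0.0, 0.707, 0.707, 0.0]
force: [0.1, 0.2, 0.9]
grip_width: 0.501
```

Emit:
arm_command:
  steps: [0,0,0,0,60,0,0,0,0,75,0,0,0,0,75,0,0,0.3,0,75,0,0,0.9,0,75]

```text
time_s: 8.25
eef_pos: [459.1, 104.7, 78.7]
ee_rot: [-0.001, 0.707, 0.707, -0.001]
force: [0.3, -1.1, 1.3]
grip_width: 0.752
```

Emit:
arm_command:
  steps: [0,0,1,0,75,0,0,1,0,75,0,-0.7,0.6,0,75,-0.1,-0.9,0,0,75,-0.1,-0.9,0,0,90]

```text
time_s: 8.88
eef_pos: [449.8, -21.4, 209.8]
ee_rot: [0.001, 0.707, 0.707, 0.0]
force: [0.4, 0.8, -0.7]
grip_width: 0.892
```

Emit:
arm_command:
  steps: [-0.1,-0.9,0,0,100,-0.1,-0.9,0,0,100,0,-0.4,0,0,100,0,0,0,0,100]

```text
time_s: 9.38
eef_pos: [439.9, -131.1, 209.1]
ee_rot: [0.0, 0.708, 0.706, 0.0]
force: [0.2, 1.2, 0.4]
grip_width: 0.997
```

Run:
```python
from h import *
p=capture('wrist'); cv2.imwrite('pics/w2.png',p['frame'])
print(sense()['eef_pos'])
for r in trace(p,'long_tube')[:2]:
    m=biggest(r['mask']); print('w',r['score'],m.sum(),np.argwhere(m).mean(0)[::-1],locate(p,PR['long_tube'],m,(440,-156),0))
p=capture('top')
r=trace(p,'pin_cap')
if r: print('cap',r[0]['score'],locate(p,PR['pin_cap'],biggest(r[0]['mask']),(460,104),5))
p=capture('side')
r=trace(p,'pin_cap')
if r: print('cap',r[0]['score'],locate(p,PR['pin_cap'],biggest(r[0]['mask']),(460,104),5))
```

```text
[ 439.98170258 -130.19156039  209.01771181]
w 0.81 1499 [314.27751835 199.02801868] (array([ 437.137055  , -153.17799033]), 0.8996261984948232)
w 0.65 2091 [333.72022956 264.30989957] (array([ 461.33015399, -242.39895447]), 0.924108086297565)
cap 0.87 (array([459.77827882, 103.55006542]), 0.8701272434505233)
cap 0.78 (array([458.85197605, 104.57194289]), 0.9116366131655845)
```

View pics/w2.png

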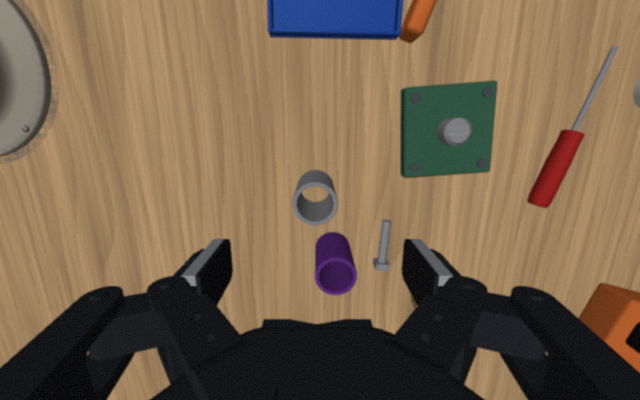

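The cap stands in the tray at about (459.5,104). In the wrist picture the steel tube's rim centre is at (315,204), the purple tube at (335,268), and the bare pin top at (456,131). The jaws along x clear the purple tube.

Run:
```python
from h import *
p=capture('wrist')
print(ray(p,(315,204),80),ray(p,(455.5,130),45))
p=capture('top'); print(ray(p,(389,264.5),80)); cv2.imwrite('pics/t3.png',p['frame'])
```

```text
[ 438.17647918 -151.57983278   80.        ] [598.15248144 -73.9700278   45.        ]
[ 438.91280466 -153.34199829   80.        ]
```

Emit:
arm_command:
  steps: [-0.04,-0.45,0,0,100,0,0,-0.9,0,100,0,0,-0.9,0,100,0,0,-0.9,0,100,0,0,-0.5,0,100]
  grip_force: 50

```text
time_s: 10.4
eef_pos: [437.4, -152.0, 46.5]
ee_rot: [-0.001, 0.707, 0.707, -0.0]
force: [-0.1, 0.4, 0.3]
grip_width: 0.999
```

Emit:
arm_command:
  steps: [0,0,-0.16,0,100,0,0,0,0,60,0,0,0,0,40,0,0,0,0,30,0,0,0,0,30]

```text
time_s: 11.02
eef_pos: [438.7, -153.2, 41.9]
ee_rot: [0.001, 0.707, 0.707, 0.0]
force: [-2.2, 0.5, 7.9]
grip_width: 0.558
```

Emit:
arm_command:
  steps: [0,0,0,0,30,0,0,0,0,30,0,0,0.2,0,30,0,0,0.8,0,30,0,0,0.8,0,30]

```text
time_s: 11.65
eef_pos: [437.8, -152.6, 132.0]
ee_rot: [-0.0, 0.707, 0.707, -0.0]
force: [-0.3, -0.3, -3.8]
grip_width: 0.551
```

Emit:
arm_command:
  steps: [0.6,0.3,0,0,30,0.8,0.35,0,0,30,0.8,0.35,0,0,30,0.7,0.3,0,0,30,0.37,0.18,0,0,30]

```text
time_s: 12.28
eef_pos: [602.7, -77.7, 130.6]
ee_rot: [-0.0, 0.707, 0.707, 0.0]
force: [-0.3, -0.6, -4.3]
grip_width: 0.554
```

Emit:
arm_command:
  steps: [0,0,-0.3,0,30,0,0,0,0,30]

```text
time_s: 12.52
eef_pos: [600.1, -78.7, 113.9]
ee_rot: [-0.002, 0.707, 0.707, -0.001]
force: [-1.1, -0.4, -3.5]
grip_width: 0.551
```

Run:
```python
from h import *
s=sense(); print(s['eef_pos'],s['force'])
z0=s['eef_pos'][2]-42
for n in ['side','top','wrist']:
    p=capture(n); cv2.imwrite(f'pics/h_{n}.png',p['frame'])
    for r in trace(p,'long_tube')[:3]:
        m=biggest(r['mask'])
        try: print(n,r['score'],m.sum(),locate(p,PR['long_tube'],m,(601,-79),z0))
        except Exception as e: print(e)
p=capture('side')
f0=p['frame'][100:250,230:430]; cv2.imwrite('pics/c4.png',cv2.resize(f0,(800,600),interpolation=2))
```

```text
[600.07154643 -78.68365292 113.85098   ] [-1.10452209 -0.40621562 -3.52893388]
side 0.84 789 (array([596.43557146, -77.80005354]), 0.9017077031347587)
side 0.83 652 (array([ 471.5870778 , -106.77306966]), 0.766248781987228)
top 0.86 502 (array([ 460.7813699 , -225.38017065]), 0.7979970952041857)
wrist 0.78 1192 (array([ 511.31583229, -173.44363846]), 0.11841876688861082)
wrist 0.64 8585 (array([600.80326629, -80.85981678]), 1.0041091919027783)
```

View pics/c4.png

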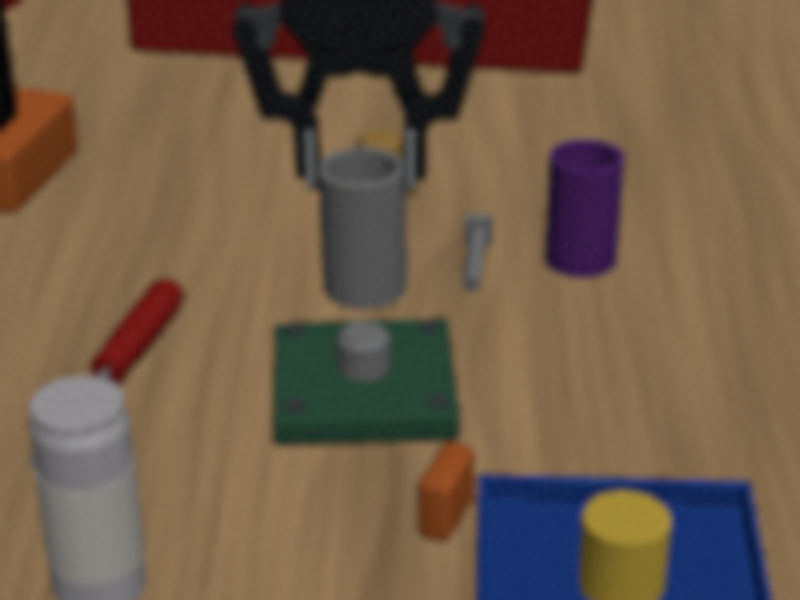

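The held tube's axis (crop 364,230) is in line with the pin (364,350) and stands straight. I'll lower it slowly and watch the force.

Emit:
arm_command:
  steps: [0,0,-0.4,0,30,0,0,-0.15,0,30,0,0,-0.15,0,30,0,0,-0.1,0,30,0,0,0,0,30]

```text
time_s: 13.5
eef_pos: [601.6, -78.8, 75.3]
ee_rot: [-0.0, 0.707, 0.707, -0.0]
force: [-0.8, -0.3, -3.8]
grip_width: 0.553
```

Emit:
arm_command:
  steps: [0,0,-0.12,0,30,0,0,-0.08,0,30,0,0,-0.05,0,30,0,0,0,0,30]

```text
time_s: 14.0
eef_pos: [601.5, -78.8, 62.7]
ee_rot: [-0.0, 0.707, 0.707, -0.0]
force: [0.7, 1.1, -4.2]
grip_width: 0.556
```

Emit:
arm_command:
  steps: [0,0,-0.02,0,30,0,0,-0.02,0,30,0,0,0,0,30]

```text
time_s: 14.38
eef_pos: [601.8, -78.9, 62.0]
ee_rot: [0.0, 0.707, 0.707, 0.0]
force: [-3.2, 0.9, 4.9]
grip_width: 0.556
```

Emit:
arm_command:
  steps: [0,0,0,0,70,0,0,0,0,90,0,0,0,0,100,0,0,0.3,0,100,0,0,0.8,0,100]

```text
time_s: 15.0
eef_pos: [600.8, -78.6, 115.9]
ee_rot: [-0.001, 0.707, 0.707, -0.001]
force: [0.6, -0.1, 0.1]
grip_width: 0.995
```

Emit:
arm_command:
  steps: [0,0,1,0,100,0,0,0.8,0,100,0,-0.8,0,0,100,0,-0.9,0,0,100,0,-0.9,0,0,100]

```text
time_s: 15.62
eef_pos: [601.6, -210.0, 207.3]
ee_rot: [0.001, 0.707, 0.707, 0.0]
force: [0.7, 0.9, 1.2]
grip_width: 0.995
```

Emit:
arm_command:
  steps: [-0.05,-0.9,0,0,100,0,-0.7,0,0,100,0,0,0,0,100]

```text
time_s: 16.0
eef_pos: [598.6, -291.0, 206.4]
ee_rot: [0.0, 0.708, 0.706, -0.0]
force: [-0.2, 1.0, -0.3]
grip_width: 1.0
```

Run:
```python
from h import *
s=sense(); print(s['eef_pos'],s['force'],s['joints'].round(2))
p=capture('wrist'); cv2.imwrite('pics/w5.png',p['frame'])
for r in trace(p,'coupling')[:2]: print('w',r['score'],locate(p,PR['coupling'],biggest(r['mask']),(598,-309),0),np.argwhere(r['mask']).mean(0)[::-1])
for n in ['side','top']:
    p=capture(n)
    for r in trace(p,'long_tube')[:3]:
        m=biggest(r['mask'])
        try: print(n,r['score'],m.sum(),locate(p,PR['long_tube'],m,(601,-79),20))
        except Exception as e: print(e)
```

```text
[ 598.57217908 -291.04029604  206.38654197] [-0.22637153  1.04139712 -0.32802412] [-0.63  0.64  1.   -0.    1.5  -0.62]
w 0.94 (array([ 599.60861492, -310.14650298]), 0.9348707452070559) [317.63262509 191.34886909]
w 0.26 (array([ 602.04740178, -122.53719632]), 1.6259552109149036) [319.68859985  20.01530222]
side 0.83 608 (array([ 463.75275879, -203.5570537 ]), 0.8556572622804859)
side 0.67 755 (array([599.21388146, -79.78322976]), 0.9066627752866427)
top 0.64 73 (array([ 469.98770684, -213.11193399]), 0.09598629019775465)
top 0.6 402 (array([601.13150653, -80.81507179]), 0.929620720305885)
```

View pics/w5.png

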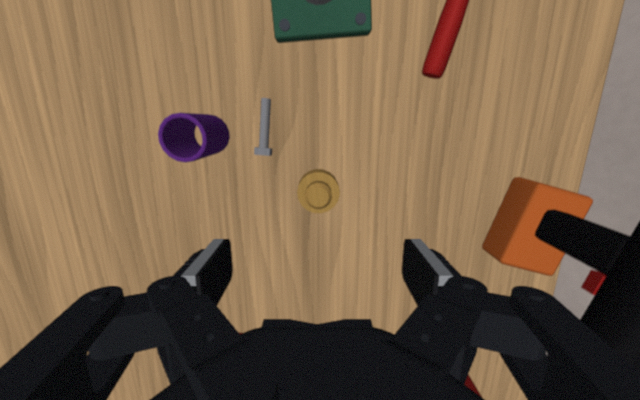

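The wrist picture shows the coupling upright at (318,191) with room on both sides for the jaws. It fits at (599.6,-310). The steel tube sits on the stand at about (600.5,-80).

Emit:
arm_command:
  steps: [0.02,-0.38,0,0,100,0,0,-1,0,100,0,0,-1,0,100,0,0,-1,0,100,0,0,-0.5,0,100]
  grip_force: 60

```text
time_s: 16.92
eef_pos: [599.3, -306.3, 28.1]
ee_rot: [-0.002, 0.707, 0.707, -0.0]
force: [0.3, -0.5, 0.5]
grip_width: 1.001
```

Emit:
arm_command:
  steps: [0,0,-0.24,0,100,0,0,0,0,100]

```text
time_s: 17.18
eef_pos: [600.3, -307.5, 19.1]
ee_rot: [-0.0, 0.707, 0.707, -0.0]
force: [0.5, -0.5, -0.1]
grip_width: 0.997
```

Emit:
arm_command:
  steps: [0,-0.05,0,0,100,0,0,0,0,70,0,0,0,0,40,0,0,0,0,30,0,0,0,0,30]

```text
time_s: 17.8
eef_pos: [600.3, -310.4, 19.5]
ee_rot: [0.0, 0.707, 0.707, -0.0]
force: [-0.7, 0.3, 4.6]
grip_width: 0.347
```

Emit:
arm_command:
  steps: [0,0,0,0,30,0,0,0.2,0,30,0,0,1,0,30,0,0,1,0,30,0,0,0.3,0,30]

```text
time_s: 18.42
eef_pos: [601.0, -310.8, 147.1]
ee_rot: [0.002, 0.707, 0.707, 0.0]
force: [0.1, 0.3, -4.4]
grip_width: 0.341
```

The opening of 0.34 means about 32 mm, so it may be holding a spigot rather than the collar. I'll look.

Run:
```python
from h import *
p=capture('wrist');a=p['frame'][150:350,170:470]
p=capture('side');b=p['frame'][70:180,240:405]
cv2.imwrite('pics/c6.png',cv2.hconcat([cv2.resize(a,(400,267),interpolation=2),cv2.resize(b,(400,267),interpolation=2)]))
```

```text
(no output)
```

View pics/c6.png

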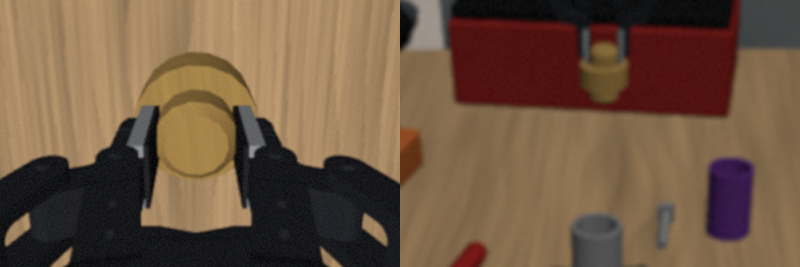

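It holds the upper spigot, straight, with the collar just under the fingertips. That works for seating. I'll carry it over the steel tube.

Emit:
arm_command:
  steps: [0,0.6,0.1,0,30,0,0.9,0,0,30,0,0.9,0,0,30,0,0.9,0,0,30,0,0.7,0,0,30]

```text
time_s: 19.15
eef_pos: [598.9, -108.1, 146.1]
ee_rot: [-0.002, 0.707, 0.707, -0.001]
force: [0.1, -0.7, -3.8]
grip_width: 0.34
```

Emit:
arm_command:
  steps: [0,0.4,0,0,30,0,0.22,0,0,30,0,0,0,0,30,0,0,0,0,30]

```text
time_s: 19.65
eef_pos: [600.1, -80.3, 148.7]
ee_rot: [0.0, 0.708, 0.707, -0.0]
force: [-0.3, -0.8, -3.6]
grip_width: 0.343
```

Run:
```python
from h import *
s=sense(); print(s['eef_pos'],s['force'])
z0=s['eef_pos'][2]-19.5
for n,w in [('side',()),('top',())]:
    p=capture(n)
    for t,z in(('coupling',z0),('long_tube',20)):
        for r in trace(p,t)[:2]:
            m=biggest(r['mask'])
            try: print(n,t,r['score'],m.sum(),locate(p,PR[t],m,(601,-79),z))
            except Exception as e: print(e)
    if n=='side': cv2.imwrite('pics/c7.png',cv2.resize(p['frame'][90:215,260:385],(600,600),interpolation=2)); print([proj(p,[600.5,-79.6,z])-[260,90] for z in (100,z0)])
```

```text
[600.11213626 -80.33427515 148.66170866] [-0.27405572 -0.80754694 -3.62511335]
side coupling 0.59 430 (array([597.85088358, -77.28012221]), 0.7436512835341054)
side long_tube 0.92 728 (array([599.28480749, -78.37013693]), 0.8910082251965786)
side long_tube 0.7 612 (array([ 462.99219776, -203.90851843]), 0.8720501341980814)
[array([60.27347893, 72.06072655]), array([60.09030425, 60.89631457])]
top long_tube 0.76 505 (array([ 461.34637065, -237.8921138 ]), 0.8968856465180663)
```

View pics/c7.png

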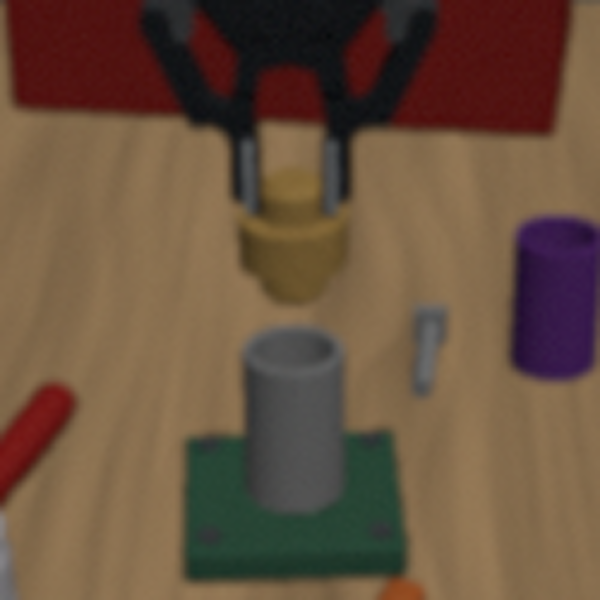

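The coupling axis (crop 294,240) is over the tube axis (294,420). Lowering.

Emit:
arm_command:
  steps: [0,0,-0.4,0,30,0,0,-0.16,0,30,0,0,-0.12,0,30,0,0,-0.1,0,30,0,0,0,0,30]

```text
time_s: 20.58
eef_pos: [600.1, -79.3, 109.8]
ee_rot: [-0.0, 0.707, 0.707, -0.0]
force: [-0.3, -1.0, -2.7]
grip_width: 0.346
```

Emit:
arm_command:
  steps: [0,0,-0.1,0,30,0,0,-0.04,0,30,0,0,0,0,30]

```text
time_s: 20.95
eef_pos: [600.0, -79.3, 102.7]
ee_rot: [-0.0, 0.707, 0.707, -0.0]
force: [-0.2, -0.8, -2.9]
grip_width: 0.346
```

Emit:
arm_command:
  steps: [0,0,-0.03,0,30,0,0,0,0,30]

```text
time_s: 21.2
eef_pos: [600.2, -79.4, 101.5]
ee_rot: [0.0, 0.707, 0.707, 0.0]
force: [-0.0, 0.5, -3.3]
grip_width: 0.338
```

Emit:
arm_command:
  steps: [0,0,-0.02,0,30,0,0,-0.02,0,30,0,0,0,0,30]

```text
time_s: 21.58
eef_pos: [600.6, -79.5, 101.4]
ee_rot: [0.001, 0.707, 0.707, 0.0]
force: [-4.6, -0.1, 11.3]
grip_width: 0.344
```

Emit:
arm_command:
  steps: [0,0,0,0,60,0,0,0,0,80,0,0,0,0,100,0,0,0.4,0,100,0,0,0.9,0,100]

```text
time_s: 22.2
eef_pos: [599.2, -79.0, 163.4]
ee_rot: [-0.002, 0.707, 0.707, -0.001]
force: [0.6, -0.4, 1.0]
grip_width: 1.001
```

Emit:
arm_command:
  steps: [0,0,0.9,0,100,0,0.8,0,0,100,0,0.9,0,0,100,0,0.9,0,0,100,-0.1,0.9,0,0,100]

```text
time_s: 22.82
eef_pos: [595.0, 97.1, 209.2]
ee_rot: [-0.0, 0.707, 0.707, -0.0]
force: [-0.5, 0.0, 0.2]
grip_width: 0.999
```

Emit:
arm_command:
  steps: [-0.1,0.9,0,0,100,-0.1,0.9,0,0,100,0,0.4,0,0,100,0,0,0,0,100]

```text
time_s: 23.32
eef_pos: [585.1, 206.2, 209.1]
ee_rot: [0.0, 0.707, 0.707, -0.0]
force: [-0.9, -0.6, 0.1]
grip_width: 0.999
```

Run:
```python
from h import *
s=sense(); print(s['eef_pos'],s['force'],s['joints'].round(2))
p=capture('wrist'); a=p['frame']
for r in trace(p,'short_tube')[:2]: print('w',r['score'],locate(p,PR['short_tube'],biggest(r['mask']),(586,228),0),np.argwhere(r['mask']).mean(0)[::-1])
b=None
for n in ['side','top']:
    p=capture(n)
    if n=='side': b=p['frame'][90:215,220:420]
    for t,z in(('coupling',82),('long_tube',20)):
        for r in trace(p,t)[:2]:
            m=biggest(r['mask'])
            try: print(n,t,r['score'],m.sum(),locate(p,PR[t],m,(601,-79),z))
            except Exception as e: print(e)
cv2.imwrite('pics/c8.png',cv2.hconcat([cv2.resize(a,(400,250)),cv2.resize(b,(400,250),interpolation=2)]))
```

```text
[585.12574763 206.16233844 209.14767888] [-0.90730116 -0.58135744  0.08836942] [ 0.15  0.53  1.18 -0.    1.44  0.15]
w 0.9 (array([585.65815716, 228.30228332]), 0.9400146907591843) [317.16140777 160.44053398]
side coupling 0.86 425 (array([598.21933018, -83.54228933]), 0.7418157343747004)
side coupling 0.17 1354 (array([717.4988745 , 173.49301652]), 1.6391039293496859)
side long_tube 0.86 566 (array([598.61304852, -61.69956654]), 0.6612973249281666)
side long_tube 0.65 617 (array([ 463.0746574 , -204.67261799]), 0.8876293372105193)
top coupling 0.58 542 (array([600.32447461, -78.68476492]), 0.9195437710913872)
top long_tube 0.8 444 (array([ 460.94547834, -238.2762462 ]), 0.8347024900177408)
```

View pics/c8.png

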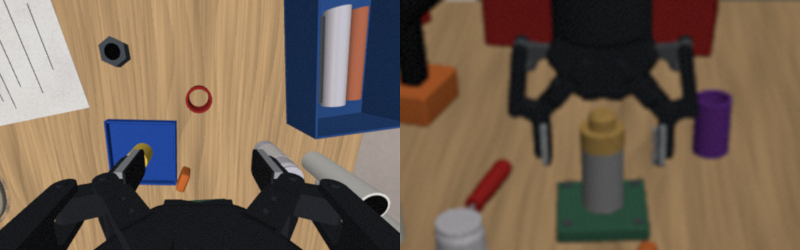

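The coupling sits home on the tube and upright (crop 602,140). The red tube is at (317,160) in the wrist frame, fits at (585.7,228.3) and is clear for the jaws.

Emit:
arm_command:
  steps: [0.01,0.44,0,0,100,0,0,-1,0,100,0,0,-1,0,100,0,0,-1,0,100,0,0,-0.6,0,100]
  grip_force: 50

```text
time_s: 24.35
eef_pos: [584.5, 228.6, 26.7]
ee_rot: [-0.001, 0.707, 0.707, -0.001]
force: [0.9, -0.1, 0.4]
grip_width: 1.006
```

Emit:
arm_command:
  steps: [0,0,-0.3,0,100,0,0,0,0,100]

```text
time_s: 24.6
eef_pos: [585.5, 228.2, 14.1]
ee_rot: [-0.0, 0.707, 0.707, -0.0]
force: [0.2, 0.1, 1.0]
grip_width: 1.002
```

Emit:
arm_command:
  steps: [0,0,0,0,70,0,0,0,0,40,0,0,0,0,30,0,0,0,0,30,0,0,0,0,30]

```text
time_s: 25.22
eef_pos: [586.3, 227.9, 16.4]
ee_rot: [0.001, 0.707, 0.707, 0.001]
force: [-2.2, -0.2, 8.9]
grip_width: 0.559
```

Emit:
arm_command:
  steps: [0,0,0,0,30,0,0,0.2,0,30,0,0,1,0,30,0,0,1,0,30,0,0,1,0,30]

```text
time_s: 25.85
eef_pos: [585.3, 227.6, 176.6]
ee_rot: [0.0, 0.707, 0.707, 0.0]
force: [0.2, -0.3, -1.9]
grip_width: 0.55
```

Emit:
arm_command:
  steps: [0,-0.6,0.3,0,30,0.1,-0.9,0,0,30,0.1,-0.9,0,0,30,0.1,-0.9,0,0,30,0,-0.9,0,0,30]

```text
time_s: 26.48
eef_pos: [600.5, 16.2, 189.8]
ee_rot: [0.0, 0.707, 0.707, 0.0]
force: [1.6, -0.9, -2.9]
grip_width: 0.555
```

Emit:
arm_command:
  steps: [0,-0.9,0,0,30,0,-0.7,0,0,30,0,-0.33,0,0,30,0,0,0,0,30,0,0,0,0,30]

```text
time_s: 27.1
eef_pos: [600.6, -77.5, 189.5]
ee_rot: [-0.0, 0.707, 0.707, 0.0]
force: [-0.4, 0.7, -2.8]
grip_width: 0.552
```

Run:
```python
from h import *
s=sense(); print(s['eef_pos'],s['force'])
p=capture('side'); cv2.imwrite('pics/c9.png',cv2.resize(p['frame'][70:205,250:390],(622,600),interpolation=2))
z0=s['eef_pos'][2]-16.4
for t,z in(('short_tube',z0),('coupling',82)):
    for r in trace(p,t)[:1]:
        try: print(t,r['score'],locate(p,PR[t],biggest(r['mask']),(601,-79),z))
        except Exception as e: print(e)
```

```text
[600.64277214 -77.49631394 189.51327502] [-0.35762391  0.73625328 -2.82002059]
short_tube 0.78 (array([599.0137493 , -74.06578567]), 0.9000331335145547)
coupling 0.84 (array([599.25011246, -83.41842311]), 0.7436044082808703)
```

View pics/c9.png

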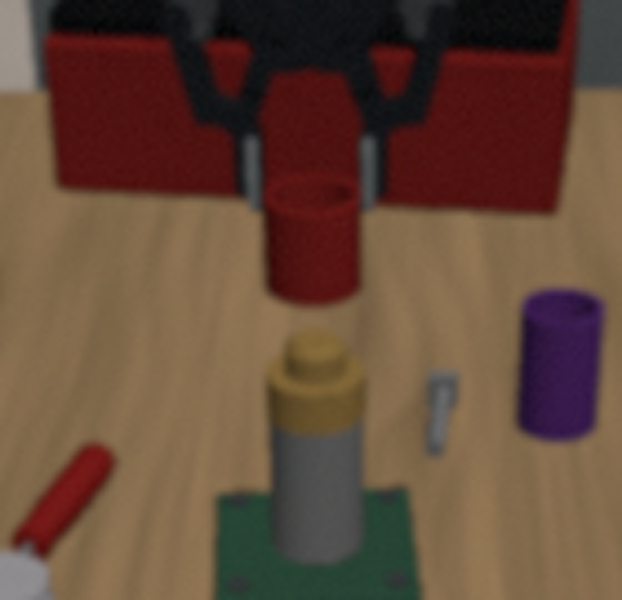

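The red tube (crop 313,240) is over the spigot (316,345), about 1 mm toward +x and 1.5 mm toward +y. I'll correct that while lowering.

Emit:
arm_command:
  steps: [-0.02,-0.035,-0.3,0,30,0,0,-0.2,0,30,0,0,-0.15,0,30,0,0,-0.1,0,30,0,0,0,0,30]

```text
time_s: 27.88
eef_pos: [599.5, -80.5, 151.6]
ee_rot: [-0.0, 0.707, 0.707, -0.0]
force: [1.0, 0.3, -1.2]
grip_width: 0.554
```

Emit:
arm_command:
  steps: [0,0.02,-0.1,0,30,0,0,-0.06,0,30,0,0,-0.04,0,30,0,0,0,0,30]

```text
time_s: 28.38
eef_pos: [599.6, -79.6, 141.8]
ee_rot: [-0.0, 0.707, 0.707, -0.0]
force: [-0.6, 0.3, -2.7]
grip_width: 0.553
```

Emit:
arm_command:
  steps: [0,0,-0.03,0,30,0,0,-0.02,0,30,0,0,0,0,30]

```text
time_s: 28.75
eef_pos: [599.9, -79.8, 140.5]
ee_rot: [0.001, 0.707, 0.707, 0.0]
force: [-1.4, 0.0, 5.2]
grip_width: 0.551
```

Contact is at the expected height (140.5). Release and retreat.

Emit:
arm_command:
  steps: [0,0,0,0,70,0,0,0,0,90,0,0,0,0,100,0,0,0.3,0,100,0,0,0.8,0,100]

```text
time_s: 29.38
eef_pos: [598.9, -79.3, 194.4]
ee_rot: [-0.001, 0.707, 0.707, -0.001]
force: [0.6, -0.4, 1.0]
grip_width: 1.0
```

Emit:
arm_command:
  steps: [0,0,0.8,0,100,-0.7,0,0.1,0,100,-0.9,0,0,0,100,-0.9,0,0,0,100,0,0,0,0,100]

```text
time_s: 30.0
eef_pos: [473.0, -79.4, 240.9]
ee_rot: [0.001, 0.708, 0.707, 0.0]
force: [0.3, -0.4, 0.7]
grip_width: 1.001
```

Run:
```python
from h import *
print(sense()['eef_pos'],sense()['time_s'])
p=capture('side'); cv2.imwrite('pics/c10.png',cv2.resize(p['frame'][90:350,220:460],(553,600),interpolation=2))
for t,z,g in(('short_tube',124,(600,-79)),('coupling',82,(600,-79)),('pin_cap',5,(460,104)),('nut',0,(425,315)),('can',0,(733,108))):
    for r in trace(p,t)[:1]: print(t,r['score'],locate(p,PR[t],biggest(r['mask']),g,z))
```

```text
[472.99296153 -79.36069385 240.932267  ] 30.0
short_tube 0.94 (array([598.92033671, -76.44174508]), 0.8407314617959857)
coupling 0.68 (array([598.25273243, -62.5655206 ]), 0.38617235983667775)
pin_cap 0.52 (array([ 605.81072764, -214.2509691 ]), 0.6931894497709141)
nut 0.75 (array([424.41779367, 315.52787277]), 0.9432281191669428)
```

View pics/c10.png

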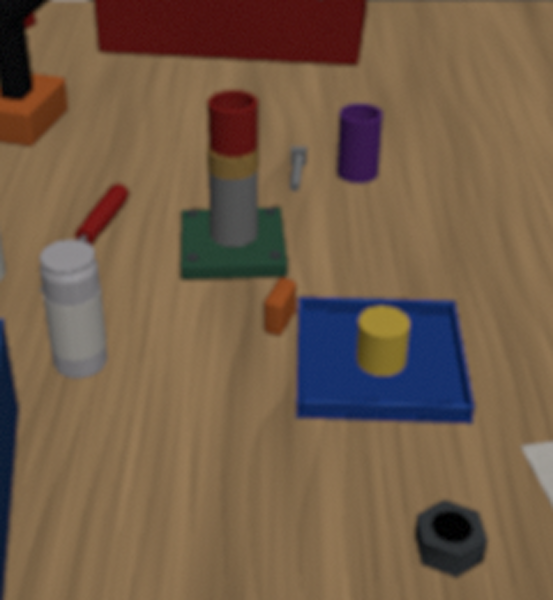

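The picture shows the column straight and complete (steel, brass and red at crop 233,110–240). The cap is upright in the tray (383,340), and the can (75,310) and nut (450,537) have not moved. Handing in.

```bash
python3 -c "
from rig import finish_job; print(finish_job())"
```

```text
the job is handed in; nothing more can be done
None
```

I finished the job and handed it in at about 30 s on the robot's clock. The yellow cap stands in the blue tray. The bare steel tube (not the purple look-alike), the brass coupling and the red tube are stacked on the stand in that order and released.

**Checks that agreed:**
- **Picture:** the last side picture shows the column complete and straight and the cap upright in the tray. The arm was clear of everything, and the can and nut looked unmoved.
- **Heights:** each part made contact at the height expected for fully home.
- **Nut:** its position fit within about 1 mm of the start.

**Checks that failed or disagreed:**
- **Network fits at the end:** the last "pin_cap" detection was a false one, well away from the tray. An earlier fit had put the cap at about (459.5, 104), within 2 mm of the tray's centre. The last "coupling" fit was poor because the red tube hid most of it, and the can was not detected. For the cap, coupling and can I relied on the final picture.
- **Coupling grasp:** I meant to hold it by the collar, but the fingers closed on its upper spigot. It held straight, so I used that grip.

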